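# Clamp the ice and pull the turntable's index plunger

### The arm

A 6-joint arm with a two-finger parallel gripper is mounted at the origin on the work surface. World frame = base frame: x ahead of the robot, y to its left, z up, the work surface at z = 0. Lengths are in m, angles in degrees, forces in N, time in s.
With the tool pointing down it reaches from about 0.3 to 0.85 m from the base axis. Payload 4.2 kg.
Tool frame: the origin (TCP) lies between the finger pads; the fingertips stand 25 mm ahead of it and the grasp point (between the pads) lies 6 mm ahead of it (env.tcp_to_tips is the distance from the TCP to the fingertips, in m); z points along the fingers, y is the line along which they close (so a half turn about z gives the same grasp; the last joint's range is limited). The gripper opens to 91 mm and grips with 3 to 60 N. Pads are 32 mm wide; open, the fingers measure 118 mm over their backs; the gripper's body (76 mm by 178 mm) begins 60 mm behind the grasp point.
Start: joints at [64.515, 18.312, 89.639, -0, 72.044, -1.146], TCP at [0.237, 0.524, 0.239] pointing down, gripper open.
Joint ranges: [-177.97, 177.97], [-48.28, 115.42], [12.27, 149.76], [-77.06, 257.06], [2.81, 150.46], [-146.56, 146.56]. Speed limits (degrees/s): [147.25, 147.25, 180, 180, 180, 180].

### API

Orientations are given as [roll, pitch, yaw] about the fixed x, y, z axes, in that order (R = Rz(yaw) Ry(pitch) Rx(roll)).
In Python, from plant import env gives the robot as it stands. The module is installed in compiled form; this text tells all that it offers.
- The arm moves only by the tool carry_out, never from a script. Its argument "moves" is a list that holds one entry, the list of rows, each a list of 5 numbers: the shift along the tool's x, y, z in cm, then the turn about the tool's z in rad, then the closure, from -1 (fully open) to 1 (shut), so that 0 is half open. In form: [[[x, y, z, spin, gripper], ...]]. A call has 1 to 8 rows; each row shifts and turns the commanded pose from where the row before left it, along the tool's axes as they then stand; what a row does not reach is not made up. A row lasts 1/10 s, in which the tool goes at most 50 mm and 8.59 degrees, less where a joint would pass 70% of its speed; a pose out of reach is approached as far as the arm can. A call is refused whole if a number of a shift passes 5 or a number of a turn 0.15, either way. A call with a gripper value outside its range is refused whole. The fingers move at their own pace and stop on an object; "squeeze" is the grip in N (left out, the last holds). Time passes only in rows, so rows that do not move let the fingers close. It gives the time, the measured TCP pose, the force, the opening and the grip force at its end, in the units of the state.
- env.get_obs(): the state, without advancing time (a new reading comes with each control period).
- env.camera(name): name is "scene" or "top" or "wrist"; returns a dict with "pixels" (480x640x3 uint8, red, green, blue), "fx", "fy", "cx", "cy" (pixels), "D" ([k1, k2, p1, p2, k3] as OpenCV has them; the pictures are not rectified), "eye" and "attitude" of the camera in the world. Camera axes: x right, y down, z forward; pixel columns grow to the right and rows downward; lengths in m; the calibration is good to about 2 mm. A picture is of the moment at which its call begins. There is no depth.
- env.sign_off(): hands the job in; it is judged then, once.
The state is a dict: "clock": time; "joint_pos": joint angles; "joint_velocities": joint speeds; "tau": joint torques, N m; "ee_pos": TCP position; "ee_rot": TCP orientation; "force": force on the tool from outside, world axes, zero at the start; "torque": the same for the moment, N m; "opening": finger opening in m; "finger_force": force on a finger pad.
Only numpy, scipy, OpenCV 4.12 (cv2) and the standard library are available. Lean on these libraries where they do the work, as an engineer would, in place of code of your own. Each camera call takes 0.05 s, during which the arm holds its last target. There are 200 camera calls.

### The job

On the ice carver's turntable, swing the yellow clamp bar over until its pad is pressed down on the ice block. Then pull the red index knob straight up to the end of its travel, so that its pin is well clear of the hole in the platter, and keep holding it there against its spring: the job finishes with you still gripping the raised knob. Do not shift the ice block, and leave everything else on the bench where it is.

Things in the scene. Friction and masses are not known exactly. Their poses are not given: they have to be found in the camera images.
- turntable: Fixed grey foot of the turntable, origin on the bench at its centre; its place and yaw vary. On it an aluminium platter, 280 mm across, top 50 mm up, locked by the seated pin. In this frame: clamp post (34 x 44 mm, 130 mm high) at x 99 mm; red knob at x 0, y 122 mm, on a blue arm over the rim (34 mm wide in x, y 103 to 185 mm, top 74 mm up).
- clamp_hinge (a point): Centre of the clamp bar's hinge: 95 mm along the turntable's +x and 120 mm above the bench. The hinge axis is the turntable's y axis; axes are those of the turntable.
- clamp_ball (a point): Centre of the black ball (30 mm across) at the end of the yellow clamp bar (14 mm wide), 150 mm from the hinge. Bar up: about 270 mm above the bench. Bar down: level, pointing to the turntable's -x, ball centre 120 mm up and 38 mm beyond the ice; a rubber pad 75 mm from the hinge bears on the ice. Gripped along the turntable's y, the ball can turn between the fingers as the bar swings.
- clamp (a joint): Angle of the clamp bar, rad: 0 level with the pad on the ice (the pad meets it there), 1.57 straight up, at most 1.9. It starts between 1.15 and 1.75. The hinge is stiff (0.35 N m, about 2 to 4 N at the ball) and stays where it is left.
- knob_grip (a point): Centre of the red index knob's upright grip barrel, 24 mm across, 30 mm tall, with a wider cap (34 mm across, 7 mm thick) on it; the cap's top is 22 mm above this point. Seated, this point is 107 mm above the bench. Below the barrel: 8 mm of steel neck, then a brass collar 22 mm across (top 84 mm up) on the blue arm (top 74 mm up).
- plunger (a joint): How far the knob and its pin are pulled up, m: 0 seated, 0.025 at the end stop. A spring pulls it back down: 5 N when seated, 12.5 N at the stop. The pin is 14 mm deep in the platter hole when seated. It snaps back when let go.
- ice_center (a point): Centre of the clear ice block, loose on the platter: 75 mm (its x) by 85 mm (its y) by 50 mm high, about 0.3 kg, its top 100 mm above the bench. It is already in place under the clamp bar, centred about 75 mm from the hinge.
- ice_offcut: Bystander: small ice offcut, 36 x 28 x 18 mm, loose on the platter. Origin at the centre of its underside.
- chisel: Bystander: ice chisel, 283 mm long along its x, wooden handle, steel blade, lying beside the turntable. Origin under its middle.
- bottle: Bystander: white plastic bottle with red cap, 70 mm across, 160 mm tall, upright. Origin at the centre of its underside.
- mallet: Bystander: hammer with a wooden handle lying on the left of the bench.
- ice_chunk: Bystander: rough ice chunk 100 x 70 x 50 mm on the left of the bench. Origin at the centre of its underside.
- brush: Bystander: brush lying on the right of the bench.
- mug: Bystander: steel mug 80 mm across, 90 mm tall, standing on the right of the bench.

How it is judged (in metres and radians):
On the way, in this order (a step that is already met when the one before it is completed fails the run):
1. the clamp bar is down with its pad pressed on the ice, the index pin still seated (value of joint clamp below 0.04 rad and value of joint plunger below 0.006 m), for 0.2 s.
2. the index knob is pulled up to the end of its travel (value of joint plunger above 0.021 m), for 0.2 s.
At the end, for the whole second after the job is handed in: The fingers hold the red knob (more than 4 N on it) pulled up by more than 21 of its 25 mm; the clamp bar is down within 0.04 rad with its pad on the ice; the ice block is within 15 mm of where it started (value of joint plunger above 0.021 m and contact force between the fingers and plunger above 4 N and value of joint clamp below 0.04 rad and distance of ice_center from where it was at the start of the episode below 0.015 m); the arm keeps its last pose, push and grip.
It fails at once if the ice block is shifted by more than 15 mm (distance of ice_center from where it was at the start of the episode above 0.015 m).
It fails at once if a bystander is moved by more than 30 mm (distance of any of ice_offcut, chisel, bottle, mallet, ice_chunk, brush, mug from where it was at the start of the episode above 0.03 m).
It also fails if it takes over 48 s, if anything falls off the work surface, if the arm or the gripper's body presses on something with over 40 N, if the wrist force passes 120 N, or if a joint passes its speed limit or range.

## Working session

There is one attempt and no reset: what is moved stays moved. The work goes in short steps, Python scripts to look and compute and a tool call to move; the robot and the scene stay as the last step left them, time stands still between calls to the robot, and variables do not carry over. Pictures are saved under pics/ and viewed, at most 10 in all, crops included, and the job is handed in when it is done.

Besides the shell and the picture viewer there is one more tool, called after "Request:" as name([rows], argument=value, ...), one row to a line, values as JSON. carry_out: Moves the arm, as the interface text tells. Its arguments: {"type":"object","properties":{"moves":{"type":"array"},"squeeze":{"type":"number"}},"required":["moves"]}

```bash
mkdir -p pics
cat > h.py <<'E'
import numpy as np, cv2
from scipy.spatial.transform import Rotation as Ro
from plant import env
def snap(n,f):
    c=env.camera(n); cv2.imwrite('pics/'+f,c['pixels'][:,:,::-1]); return c
E
python3 - <<'E'
from h import *
for n in ('scene','top'):
    c=snap(n,n+'0.png'); print({k:v for k,v in c.items() if k!='pixels'})
    import pickle; pickle.dump(c,open(n+'0.pkl','wb'))
print(env.get_obs(), env.tcp_to_tips)
E
```

```text
{'fx': 543.013339204545, 'fy': 543.013339204545, 'cx': 322.3354754968541, 'cy': 232.19341553357546, 'D': array([-0.07459534,  0.        ,  0.        ,  0.        ,  0.        ]), 'eye': array([1.2107248 , 0.11850806, 1.17688755]), 'attitude': array([-146.21901534,    0.20440065,   99.14981998])}
{'fx': 533.1671621459413, 'fy': 533.1671621459413, 'cx': 327.3088390063313, 'cy': 236.16295775467054, 'D': array([-0.12956739,  0.        ,  0.        ,  0.        ,  0.        ]), 'eye': array([ 0.280119  , -0.02363189,  1.62629175]), 'attitude': array([-172.10199143,   -0.48663051,  -88.93353626])}
{'clock': 0.1, 'joint_pos': array([ 6.45147004e+01,  1.83470752e+01,  8.96982555e+01, -1.56581207e-03,
        7.20448185e+01, -1.14259969e+00]), 'joint_velocities': array([-0.05860218,  0.02618271, -0.23570769,  0.08275034, -0.09868685,
       -0.02225029]), 'tau': array([ 2.62444973e-04, -4.13333881e+01, -2.32509077e+01,  7.29447906e-02,
        4.23456053e-02, -7.55952306e-05]), 'ee_pos': array([0.23681146, 0.5235216 , 0.23822125]), 'ee_rot': array([-1.79909839e+02, -3.09150692e-04,  1.55657784e+02]), 'force': array([-0.33676264, -0.44136514, -0.09361777]), 'torque': array([0.04023848, 0.00364308, 0.01843232]), 'finger_force': 0.0, 'opening': 0.0911199606795139} 0.025
```

View pics/scene0.png

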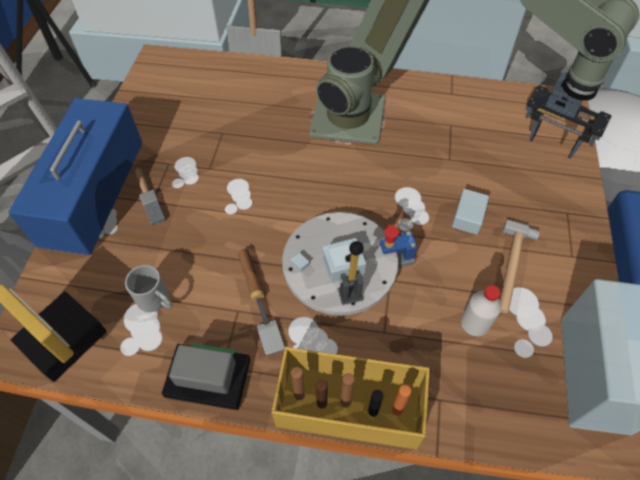

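View pics/top0.png

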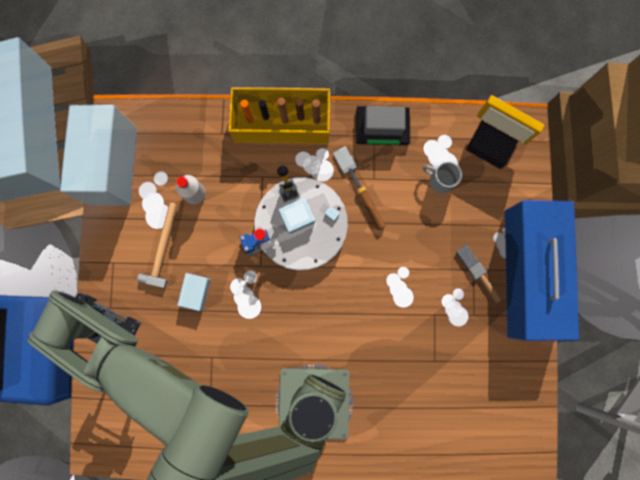

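Scene view: platter centred near (340,262), black ball (356,248), red knob (391,233). Top view: platter (301,223), ball (283,171), knob (260,235). I'll enlarge both.

Run:
```python
import pickle,cv2,numpy as np
a=pickle.load(open('scene0.pkl','rb'))['pixels'][200:320,270:430,::-1]
b=pickle.load(open('top0.pkl','rb'))['pixels'][155:275,225:385,::-1]
f=lambda i:cv2.resize(i,None,fx=2.5*1,fy=2.5,interpolation=cv2.INTER_CUBIC)
cv2.imwrite('pics/crop.png',np.hstack([f(a),f(b)]))
```

```text
(no output)
```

View pics/crop.png

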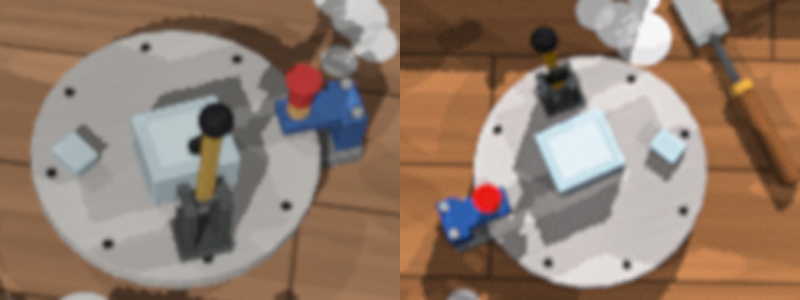

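Crop: ball at scene (356.4,248.4) / top (282.2,171); cap at scene (391.6,232.3) / top (259.8,234.2); the platter's extremes are also readable. Next I fit the turntable pose and clamp angle to all of these.

```bash
cat >> h.py <<'E'
import pickle
from scipy.optimize import least_squares
def proj(c,P):
    R=Ro.from_euler('xyz',c['attitude'],degrees=True).as_matrix()
    r,_=cv2.Rodrigues(R.T); K=np.array([[c['fx'],0,c['cx']],[0,c['fy'],c['cy']],[0,0,1]])
    return cv2.projectPoints(np.atleast_2d(np.asarray(P,float)),r,-R.T@c['eye'],K,c['D'])[0][:,0]
def tt(p,P): # turntable -> world
    c,s=np.cos(p[2]),np.sin(p[2]); P=np.atleast_2d(P)
    return np.c_[p[0]+c*P[:,0]-s*P[:,1], p[1]+s*P[:,0]+c*P[:,1], P[:,2]]
E
python3 - <<'E'
from h import *
C={n:pickle.load(open(n+'0.pkl','rb')) for n in('scene','top')}
off={'scene':(270,200,0),'top':(225,155,400)}
M={'scene':dict(ball=(216,121),cap=(304,80),ext=(30,322,30,286)),'top':dict(ball=(543,40),cap=(487,198),ext=(473,707,55,288))}
u=lambda n,q:np.array([(q[0]-off[n][2])/2.5+off[n][0],q[1]/2.5+off[n][1]])
t=np.linspace(0,2*np.pi,181)
circ=np.c_[.14*np.cos(t),.14*np.sin(t),0*t+.05]
def res(p,split=False):
    o=[]
    for n in C:
        a=p[3]; B=[.095-.15*np.cos(a),0,.12+.15*np.sin(a)]
        o+=list(proj(C[n],tt(p,B))[0]-u(n,M[n]['ball']))
        o+=list(proj(C[n],tt(p,[0,.122,.127]))[0]-u(n,M[n]['cap']))
        q=proj(C[n],tt(p,circ)); e=M[n]['ext']
        lo=u(n,(e[0],e[2]));hi=u(n,(e[1],e[3]))
        o+=list(q.min(0)-lo)+list(q.max(0)-hi)
    return np.array(o)
for a0 in(1.2,1.6):
    s=least_squares(res,[.56,.03,.2,a0],loss='soft_l1'); p=s.x; print(p,np.degrees(p[2]),s.cost); print(res(p).round(1))
a=p[3]
print('ball',tt(p,[.095-.15*np.cos(a),0,.12+.15*np.sin(a)]),'knob',tt(p,[0,.122,.107]),'hinge',tt(p,[.095,0,.12]))
E
```

```text
[0.53844509 0.04875827 0.39633205 1.663747  ] 22.708153756963508 3.3007057327038103
[-0.2 -0.2 -0.4 -0.3 -0.2  0.4 -1.  -2.3 -0.4 -0.2 -0.6 -0.4 -0.6  0.1
 -0.8 -0.9]
[0.5384451  0.04875827 0.39633211 1.66374699] 22.708157249621706 3.300705732712713
[-0.2 -0.2 -0.4 -0.3 -0.2  0.4 -1.  -2.3 -0.4 -0.2 -0.6 -0.4 -0.6  0.1
 -0.8 -0.9]
ball [[0.6389243  0.09080644 0.26935248]] knob [[0.49134854 0.16130122 0.107     ]] hinge [[0.626081   0.08543182 0.12      ]]
```

The fit is good to about 1 px: yaw 22.7°, clamp about 1.66 rad and ball height 269 mm, which agrees with the stated 270. I'll rise and move over towards the ball.

Request:
carry_out([
  [[0,0,-4,0,-1],[0,0,-4,0,-1],[-2,-1,-4,0,-1],[-3.9,-1.6,0,0,-1],[-3.9,-1.6,0,0,-1],[-3.9,-1.6,0,0,-1],[-3.9,-1.6,0,0,-1],[-3.9,-1.6,0,0,-1]],
], squeeze=25)

```text
clock: 0.9
ee_pos: [0.3965, 0.3518, 0.3586]
ee_rot: [-180.0, -0.0, 155.7]
force: [0.7, 0.3, -0.7]
opening: 0.0913
finger_force: 0.0
```

Request:
carry_out([
  [[-3.9,-1.6,0,0,-1],[-3.9,-1.6,0,0,-1],[-3.9,-1.6,0,0,-1],[-3.9,-1.6,0,0,-1],[-3.9,-1.6,0,0,-1],[-3.9,-1.6,0,0,-1],[-3.9,-1.6,0,0,-1],[0,0,0,0,-1]],
])

```text
clock: 1.7
ee_pos: [0.6011, 0.1348, 0.3571]
ee_rot: [-179.9, 0.0, 155.4]
force: [-0.1, -0.7, -0.2]
opening: 0.0911
finger_force: 0.0
```

Request:
carry_out([
  [[0,0,0,-0.14,-1],[0,0,0,-0.14,-1],[0,0,0,-0.14,-1],[0,0,0,-0.14,-1],[0,0,0,-0.14,-1],[0,0,0,-0.12,-1],[0,0,0,0,-1],[0,0,0,0,-1]],
])

```text
clock: 2.5
ee_pos: [0.598, 0.1391, 0.3587]
ee_rot: [180.0, -0.0, -157.5]
force: [-0.1, -1.0, 0.0]
opening: 0.0912
finger_force: 0.0
```

```bash
cat >> h.py <<'E'
def delta(T):
    o=env.get_obs(); R=Ro.from_euler('xyz',o['ee_rot'],degrees=True).as_matrix()
    print('ee',o['ee_pos'].round(4),o['ee_rot'].round(2),'d_tool_cm',(100*R.T@(np.asarray(T)-o['ee_pos'])).round(2),'spin',round(np.radians((o['ee_rot'][2]-22.7+90)%180-90),3),'F',o['force'].round(1),o['opening'],o['finger_force'],o['clock'])
E
python3 -c "
from h import *
delta([.6389,.0908,.2755]); print(env.get_obs()['joint_pos'])"
```

```text
ee [0.598  0.1391 0.3587] [ 1.7998e+02 -3.0000e-02 -1.5747e+02] d_tool_cm [-1.94 -6.04  8.32] spin -0.003 F [-0.1 -1.   0. ] 0.09121965704263518 0.0 2.5
[ 1.20176562e+01  1.94698101e+01  7.10345138e+01  1.42619861e-02
  8.95322868e+01 -1.00508449e+02]
```

Request:
carry_out([
  [[-1,-3,0,0,-1],[-0.9,-3,0,0,-1],[0,0,2,0,-1],[0,0,0,0,-1]],
])

```text
clock: 2.9
ee_pos: [0.6382, 0.0901, 0.336]
ee_rot: [179.9, -0.3, -157.5]
force: [-0.3, 0.3, 0.4]
opening: 0.0909
finger_force: 0.0
```

```bash
python3 -c "
from h import *
delta([.6389,.0908,.2755]); c=snap('wrist','w1.png'); pickle.dump(c,open('w1.pkl','wb')); print(proj(c,[[.6389,.0908,.2694],[.626,.0854,.12],[.4913,.1613,.129]]))"
```

```text
ee [0.6382 0.0901 0.336 ] [ 179.89   -0.32 -157.51] d_tool_cm [-0.12  0.03  6.05] spin -0.004 F [-0.3  0.3  0.4] 0.0908725684946732 0.0 2.9
[[318.63219288 264.76591663]
 [317.91371059 204.25107017]
 [441.87931183 110.03614945]]
```

View pics/w1.png

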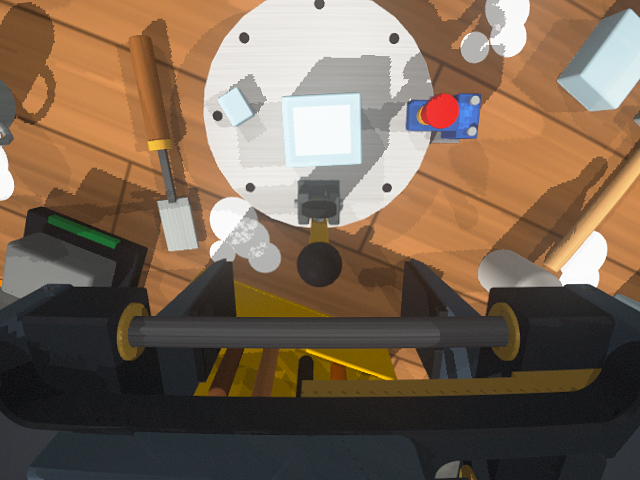

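Wrist view: the ball is at (320,264) and the cap at (440,111), both within 2 px of the prediction. Descend and grip.

Request:
carry_out([
  [[-0.1,0,2,0,-1],[0,0,2,0,-1],[0,0,2,0,-1],[0,0,0,0,0.3],[0,0,0,0,1],[0,0,0,0,1],[0,0,0,0,1],[0,0,0,0,1]],
], squeeze=25)

```text
clock: 3.75
ee_pos: [0.6402, 0.0912, 0.28]
ee_rot: [-180.0, 0.1, -157.4]
force: [1.3, -0.8, 0.3]
opening: 0.054
finger_force: 0.0
```

```bash
python3 -c "
from h import *
delta([.6389,.0908,.2755])
a0=1.664
for a in np.r_[1.664:0:12j]: print(round(a,3), (15*(np.cos(a)-np.cos(a0))).round(2),(15*(np.sin(a0)-np.sin(a))).round(2))"
```

```text
ee [0.6402 0.0912 0.28  ] [-1.7998e+02  1.0000e-01 -1.5736e+02] d_tool_cm [0.14 0.02 0.45] spin -0.001 F [ 1.3 -0.8  0.3] 0.05403861628522032 0.0 3.75
1.664 0.0 0.0
1.513 2.27 -0.04
1.361 4.51 0.26
1.21 6.69 0.9
1.059 8.74 1.86
0.908 10.63 3.11
0.756 12.31 4.64
0.605 13.73 6.4
0.454 14.88 8.36
0.303 15.71 10.47
0.151 16.22 12.67
0.0 16.4 14.93
```

Request:
carry_out([
  [[0.1,0,0.4,0,1],[0,0,0,0,1],[0,0,0,0,1],[0,0,0,0,1],[0,0,0,0,1],[0,0,0,0,1]],
], squeeze=25)

```text
clock: 4.35
ee_pos: [0.6386, 0.0911, 0.2747]
ee_rot: [179.9, -0.0, -157.3]
force: [-1.1, 2.5, -2.2]
opening: 0.0287
finger_force: 25.0
```

Gripped on the ball (28.7 mm opening, 25 N). Swing along the arc.

Request:
carry_out([
  [[1.1,0,0,0,1],[1.2,0,0,0,1],[1.1,0,0.1,0,1],[1.1,0,0.2,0,1],[1.1,0,0.3,0,1],[1.1,0,0.3,0,1],[1.0,0,0.45,0,1],[1.0,0,0.5,0,1]],
])

```text
clock: 5.15
ee_pos: [0.5577, 0.0579, 0.2572]
ee_rot: [179.9, 0.1, -157.4]
force: [0.6, 6.6, 1.0]
opening: 0.0282
finger_force: 25.0
```

```bash
cat >> h.py <<'E'
P=[0.53845,0.04876,0.39633]
def ball(a): return tt(P,[.095-.15*np.cos(a),0,.126+.15*np.sin(a)])[0]
E
python3 -c "
from h import *
for a in (1.06,.75,.3,0): delta(ball(a))"
```

```text
ee [0.5577 0.0579 0.2572] [ 1.7989e+02  1.4000e-01 -1.5737e+02] d_tool_cm [-0.04 -0.1   0.03] spin -0.001 F [0.6 6.6 1. ] 0.0281849009996251 25.00017911195755 5.15
ee [0.5577 0.0579 0.2572] [ 1.7989e+02  1.4000e-01 -1.5737e+02] d_tool_cm [ 3.61 -0.11  2.88] spin -0.001 F [0.6 6.6 1. ] 0.0281849009996251 25.00017911195755 5.15
ee [0.5577 0.0579 0.2572] [ 1.7989e+02  1.4000e-01 -1.5737e+02] d_tool_cm [ 6.98 -0.12  8.67] spin -0.001 F [0.6 6.6 1. ] 0.0281849009996251 25.00017911195755 5.15
ee [0.5577 0.0579 0.2572] [ 1.7989e+02  1.4000e-01 -1.5737e+02] d_tool_cm [ 7.66 -0.13 13.1 ] spin -0.001 F [0.6 6.6 1. ] 0.0281849009996251 25.00017911195755 5.15
```

Request:
carry_out([
  [[1.0,0.1,0.6,0,1],[0.9,0.1,0.65,0,1],[0.85,0,0.75,0,1],[0.8,0,0.8,0,1],[0.7,0,0.85,0,1],[0.7,0,0.9,0,1],[0.6,0,1.0,0,1],[0.5,0,1.0,0,1]],
])

```text
clock: 5.95
ee_pos: [0.4996, 0.0343, 0.1908]
ee_rot: [-179.9, -0.2, -157.3]
force: [-4.1, -1.6, 4.7]
opening: 0.0284
finger_force: 25.0
```

```bash
python3 -c "
from h import *
for a in (.5,.3,.15,0): delta(ball(a))"
```

```text
ee [0.4996 0.0343 0.1908] [-179.94   -0.21 -157.34] d_tool_cm [-0.47 -0.17 -0.71] spin -0.001 F [-4.1 -1.6  4.7] 0.02840950791655689 25.00065118074417 5.95
ee [0.4996 0.0343 0.1908] [-179.94   -0.21 -157.34] d_tool_cm [ 0.68 -0.17  2.05] spin -0.001 F [-4.1 -1.6  4.7] 0.02840950791655689 25.00065118074417 5.95
ee [0.4996 0.0343 0.1908] [-179.94   -0.21 -157.34] d_tool_cm [ 1.18 -0.16  4.24] spin -0.001 F [-4.1 -1.6  4.7] 0.02840950791655689 25.00065118074417 5.95
ee [0.4996 0.0343 0.1908] [-179.94   -0.21 -157.34] d_tool_cm [ 1.34 -0.16  6.49] spin -0.001 F [-4.1 -1.6  4.7] 0.02840950791655689 25.00065118074417 5.95
```

Request:
carry_out([
  [[0.3,0,1.0,0,1],[0.3,0,1.0,0,1],[0.2,0,1.0,0,1],[0.2,0,1.0,0,1],[0.15,0,0.9,0,1],[0.1,0,0.6,0,1],[0,0,0.4,0,1],[0,0,0,0,1]],
])

```text
clock: 6.75
ee_pos: [0.4871, 0.0292, 0.1302]
ee_rot: [-180.0, -0.4, -157.3]
force: [-3.7, -3.2, -2.3]
opening: 0.0286
finger_force: 25.0
```

```bash
python3 -c "
from h import *
for a in (.04,0): delta(ball(a))"
```

```text
ee [0.4871 0.0292 0.1302] [-179.99   -0.44 -157.31] d_tool_cm [ 0.   -0.18 -0.18] spin -0.0 F [-3.7 -3.2 -2.3] 0.028561062153723032 24.999633729457855 6.75
ee [0.4871 0.0292 0.1302] [-179.99   -0.44 -157.31] d_tool_cm [ 0.01 -0.18  0.42] spin -0.0 F [-3.7 -3.2 -2.3] 0.028561062153723032 24.999633729457855 6.75
```

Request:
carry_out([
  [[0,0,0.3,0,1],[0,0,0,0,1]],
])

```text
clock: 6.95
ee_pos: [0.4871, 0.0292, 0.1275]
ee_rot: [-180.0, -0.4, -157.3]
force: [-4.8, -4.1, -1.6]
opening: 0.0284
finger_force: 25.0
```

Request:
carry_out([
  [[0,0,0.3,0,1],[0,0,0,0,1]],
])

```text
clock: 7.15
ee_pos: [0.4871, 0.0293, 0.1245]
ee_rot: [-180.0, -0.4, -157.3]
force: [-4.9, -3.7, -1.4]
opening: 0.0285
finger_force: 25.0
```

Request:
carry_out([
  [[0,0,0.2,0,1],[0,0,0,0,1]],
])

```text
clock: 7.35
ee_pos: [0.4873, 0.0293, 0.1236]
ee_rot: [-180.0, -0.4, -157.3]
force: [-6.0, -3.4, 6.1]
opening: 0.0284
finger_force: 25.0
```

Request:
carry_out([
  [[0,0,0.2,0,1],[0,0,0,0,1]],
])

```text
clock: 7.55
ee_pos: [0.4874, 0.0294, 0.1231]
ee_rot: [-180.0, -0.3, -157.3]
force: [-10.2, -4.2, 17.0]
opening: 0.0287
finger_force: 25.0
```

```bash
python3 -c "
from h import *
delta(ball(0)); c=snap('scene','s2.png'); d=snap('top','t2.png')
f=lambda i:cv2.resize(i,None,fx=2.5,fy=2.5,interpolation=cv2.INTER_CUBIC)
cv2.imwrite('pics/crop2.png',np.hstack([f(c['pixels'][200:320,270:430,::-1]),f(d['pixels'][155:275,225:385,::-1])]))"
```

```text
ee [0.4874 0.0294 0.1231] [-179.97   -0.34 -157.3 ] d_tool_cm [ 0.05 -0.18 -0.29] spin 0.0 F [-10.2  -4.2  17. ] 0.02873978310349161 25.002045035362244 7.55
```

View pics/crop2.png

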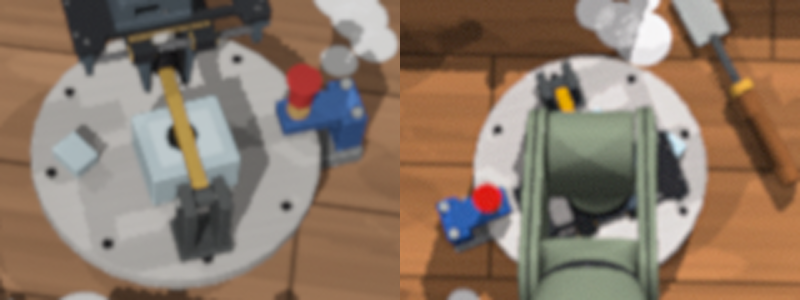

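The bar is level with its pad on the ice (the TCP stopped at z 0.123 with 17 N up), and the ice looks unmoved in the scene crop at around (185,145). Hold briefly, release and go up.

Request:
carry_out([
  [[0.05,0,0,0,1],[0.05,0,0,0,1],[0,0,0,0,0.3],[0,0,0,0,0],[0,0,0,0,0],[0,0,0,0,0],[0,0,0,0,0]],
])

```text
clock: 8.35
ee_pos: [0.4896, 0.0305, 0.1217]
ee_rot: [180.0, -0.0, -157.4]
force: [-0.6, -0.4, 0.3]
opening: 0.0455
finger_force: 0.0
```

Request:
carry_out([
  [[0,0,0,0,0],[0,0,-2,0,0],[0,0,-3,0,0],[0,0,-3,0,0],[0,0,-2,0,0],[0,0,0,0,0]],
])

```text
clock: 8.95
ee_pos: [0.4914, 0.0306, 0.2247]
ee_rot: [-179.9, 0.4, -157.4]
force: [-0.5, 0.2, -0.7]
opening: 0.0454
finger_force: 0.0
```

```bash
python3 -c "
from h import *
delta(tt(P,[0,.122,.17])[0]);c=snap('wrist','w3.png'); print(proj(c,np.vstack([ball(0)-[0,0,.006],ball(.06)-[0,0,.006],tt(P,[0,.122,.129])[0]])))"
```

```text
ee [0.4914 0.0306 0.2247] [-179.87    0.36 -157.35] d_tool_cm [-4.99 12.08  5.47] spin -0.001 F [-0.5  0.2 -0.7] 0.04539897901879834 0.0 8.95
[[316.55219712 239.17211382]
 [316.48794555 242.99663694]
 [471.66791007 309.31845311]]
```

View pics/w3.png

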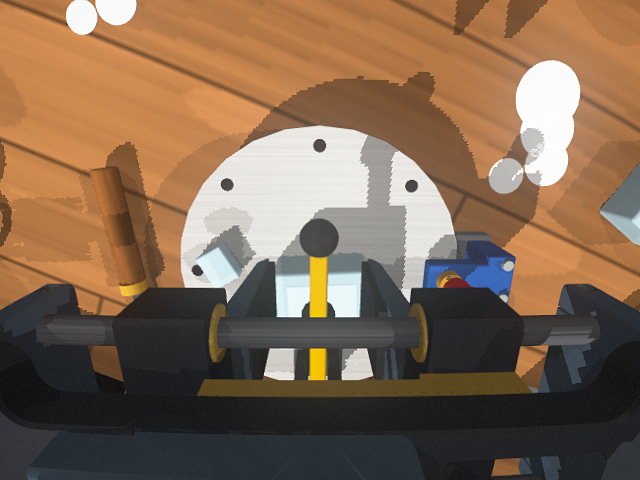

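Ball at (319,238) against a predicted (317,239) for angle 0, so the bar is down. Go over the knob.

Request:
carry_out([
  [[-1.7,4,0,0,-0.5],[-1.7,4,0,0,-0.5],[-1.6,4,0,0,-0.5],[0,0,3,0,-0.5],[0,0,0,0,-0.5],[0,0,0,0,-0.5]],
], squeeze=50)

```text
clock: 9.6
ee_pos: [0.4886, 0.1601, 0.1906]
ee_rot: [180.0, -0.2, -157.4]
force: [0.3, -0.1, -0.3]
opening: 0.0687
finger_force: 0.0
```

```bash
python3 -c "
from h import *
delta(tt(P,[0,.122,.112])[0]);c=snap('wrist','w4.png'); print(proj(c,tt(P,[0,.122,.129])))"
```

```text
ee [0.4886 0.1601 0.1906] [ 179.99   -0.22 -157.36] d_tool_cm [-0.33  0.01  7.86] spin -0.001 F [ 0.3 -0.1 -0.3] 0.06866734363875762 0.0 9.6
[[318.40895663 270.28851377]]
```

View pics/w4.png

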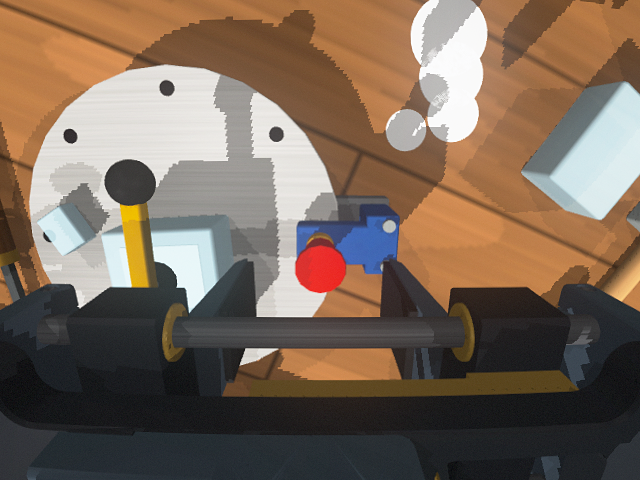

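Cap at (320,269), predicted (318,270). Descend around it and grip.

Request:
carry_out([
  [[-0.3,0,2,0,-0.5],[0,0,2,0,-0.5],[0,0,2,0,-0.5],[0,0,1.8,0,-0.5],[0,0,0,0,-0.5]],
])

```text
clock: 10.15
ee_pos: [0.4915, 0.1604, 0.1128]
ee_rot: [180.0, -0.2, -157.5]
force: [-0.0, 0.4, 0.3]
opening: 0.0682
finger_force: 0.0
```

```bash
python3 -c "
from h import *
delta(tt(P,[0,.122,.112])[0])"
```

```text
ee [0.4915 0.1604 0.1128] [ 179.98   -0.2  -157.46] d_tool_cm [-0.02  0.09  0.08] spin -0.003 F [-0.   0.4  0.3] 0.06821532371946391 0.0 10.15
```

Request:
carry_out([
  [[0,0.05,0,0,1],[0,0,0,0,1],[0,0,0,0,1],[0,0,0,0,1],[0,0,0,0,1],[0,0,0,0,1],[0,0,0,0,1],[0,0,0,0,1]],
], squeeze=50)

```text
clock: 10.95
ee_pos: [0.4922, 0.1629, 0.1146]
ee_rot: [179.9, 0.1, -157.4]
force: [-2.6, 4.5, 5.6]
opening: 0.0318
finger_force: 50.0
```

Opening of 31.8 mm means the pads caught the 34 mm cap, not the barrel. I'll open, go about 9 mm lower (tips at 80 mm, still above the arm's 74 mm) and regrip.

Request:
carry_out([
  [[0,0,0,0,0],[0,0,0,0,0],[0,0,0,0,0],[0,0,0.4,0,0],[0,0,0.4,0,0],[0,0,0,0,0]],
])

```text
clock: 11.55
ee_pos: [0.4916, 0.1619, 0.105]
ee_rot: [180.0, -0.1, -157.4]
force: [-0.4, -0.5, 0.9]
opening: 0.0455
finger_force: 0.0
```

```bash
python3 -c "
from h import *
delta(tt(P,[0,.122,.105])[0])"
```

```text
ee [0.4916 0.1619 0.105 ] [ 1.7999e+02 -1.0000e-01 -1.5736e+02] d_tool_cm [ 0.05 -0.04  0.  ] spin -0.001 F [-0.4 -0.5  0.9] 0.04554241663335118 0.0 11.55
```

Request:
carry_out([
  [[0,0,0,0,1],[0,0,0,0,1],[0,0,0,0,1],[0,0,0,0,1],[0,0,0,0,1],[0,0,0,0,1],[0,0,0,0,1]],
])

```text
clock: 12.25
ee_pos: [0.4919, 0.1628, 0.1059]
ee_rot: [179.9, 0.0, -157.4]
force: [-1.1, 4.6, -0.7]
opening: 0.0319
finger_force: 50.0
```

Same 31.9 mm, so the straight fingers close on the cap rim either way. At 50 N that should still beat a 12.5 N spring. I'll pull gently and watch the force.

Request:
carry_out([
  [[0,0,-0.4,0,1],[0,0,-0.4,0,1],[0,0,0,0,1]],
])

```text
clock: 12.55
ee_pos: [0.4918, 0.1627, 0.1133]
ee_rot: [179.9, -0.0, -157.4]
force: [0.8, 5.0, -9.0]
opening: 0.0319
finger_force: 50.0
```

Request:
carry_out([
  [[0,0,-0.4,0,1],[0,0,-0.4,0,1],[0,0,0,0,1]],
])

```text
clock: 12.85
ee_pos: [0.4918, 0.1627, 0.1209]
ee_rot: [179.9, -0.0, -157.4]
force: [1.4, 6.0, -10.8]
opening: 0.0321
finger_force: 50.0
```

The force follows the spring (9 N, then 10.8 N), so the knob is rising. Keep going to the stop.

Request:
carry_out([
  [[0,0,-0.4,0,1],[0,0,-0.4,0,1],[0,0,0,0,1]],
])

```text
clock: 13.15
ee_pos: [0.4918, 0.1627, 0.1285]
ee_rot: [179.9, -0.1, -157.4]
force: [0.4, 6.2, -12.1]
opening: 0.0322
finger_force: 50.0
```

Request:
carry_out([
  [[0,0,-0.15,0,1],[0,0,0,0,1],[0,0,0,0,1]],
])

```text
clock: 13.45
ee_pos: [0.4918, 0.1627, 0.1296]
ee_rot: [179.9, -0.1, -157.4]
force: [2.1, 6.2, -12.9]
opening: 0.0322
finger_force: 50.0
```

Request:
carry_out([
  [[0,0,-0.15,0,1],[0,0,0,0,1],[0,0,0,0,1]],
])

```text
clock: 13.75
ee_pos: [0.4917, 0.1627, 0.131]
ee_rot: [179.9, -0.1, -157.4]
force: [1.4, 5.7, -12.9]
opening: 0.0325
finger_force: 50.0
```

```bash
python3 -c "
from h import *
delta([0,0,0]); c=snap('scene','s5.png'); print(proj(c,tt(P,[[0,.122,.154],[0,.122,.129],[-.055,0,.12]])))
cv2.imwrite('pics/crop5.png',cv2.resize(c['pixels'][180:320,270:430,::-1],None,fx=4,fy=4,interpolation=cv2.INTER_CUBIC))"
```

```text
ee [0.4917 0.1627 0.131 ] [ 1.7992e+02 -8.0000e-02 -1.5737e+02] d_tool_cm [51.63  3.89 13.17] spin -0.001 F [  1.4   5.7 -12.9] 0.0325321317422441 49.99789595603943 13.75
[[392.39353798 225.10264559]
 [391.28157962 231.1947579 ]
 [334.57134268 224.69320402]]
```

View pics/crop5.png

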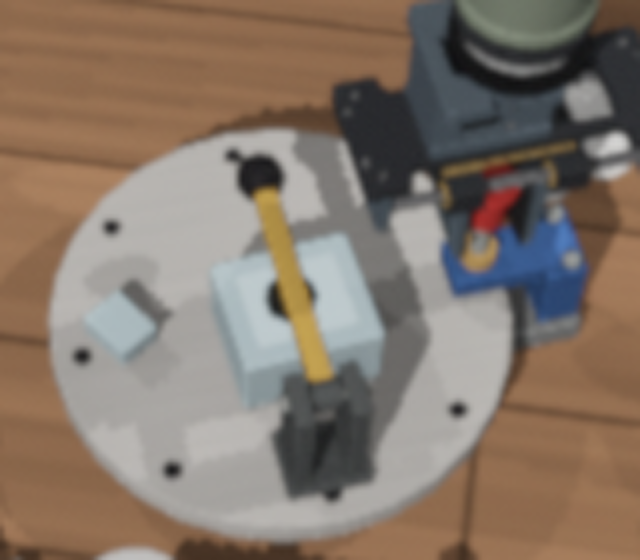

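Knob raised with the steel neck showing at (485,240); bar down, ball at (260,177), ice in place. I'll check that the stop is reached and that the grip doesn't creep.

Request:
carry_out([
  [[0,0,-0.1,0,1],[0,0,0,0,1],[0,0,0,0,1]],
], squeeze=60)

```text
clock: 14.1
ee_pos: [0.4917, 0.1627, 0.1311]
ee_rot: [179.9, -0.1, -157.4]
force: [3.9, 6.5, -18.4]
opening: 0.0318
finger_force: 60.0
```

Request:
carry_out([
  [[0,0,0,0,1],[0,0,0,0,1],[0,0,0,0,1],[0,0,0,0,1],[0,0,0,0,1],[0,0,0,0,1],[0,0,0,0,1],[0,0,0,0,1]],
])

```text
clock: 14.9
ee_pos: [0.4917, 0.1627, 0.1311]
ee_rot: [179.9, -0.1, -157.4]
force: [4.3, 7.3, -18.6]
opening: 0.0318
finger_force: 60.0
```

The force jumped to 18.5 N with no more travel, so it is at the stop, and the grip held steady for 0.8 s. Handing in.

```bash
python3 -c "
from h import *
print(env.sign_off())"
```

```text
the job is handed in; nothing more can be done
None
```

I handed the job in at about 15 s, and no verdict came back: the clamp bar is down with its pad on the ice, and the gripper holds the red knob at its end stop with 60 N, on the cap rim because the fingers would not close on the barrel.

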